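# Gauge a blind bore and set the length stop to it

## Task

Take the depth rod from its wooden stand and lower it into the bore of the test block on the jig until it gently bottoms: do not force it, ram it or let it drop, and leave it standing there on the bottom of the bore. Read how deep it went below the block's top face, then slide the stop so that the gap between it and the anvil equals that depth. Leave the other things on the bench where they are.

Things in the scene. Friction and masses are not known exactly. Their poses are not given: they have to be found in the camera images.
- rod: the loose depth rod, about 120 g: a plain round steel shank 10 mm across and 80 mm long (tip chamfered), below a round dark grip 18 mm across and 45 mm long; 125 mm overall. Origin at the centre of the flat tip, z runs up the rod to the grip. It starts upright in the stand.
- rod_grip (a point): centre of the rod's grip, on its axis, 102.5 mm above the tip
- rod_tip (a point): centre of the rod's flat tip
- stand: fixed wooden stand 60 x 60 x 45 mm with an upright 12 mm hole in the middle of its top; origin under its centre at bench level, z up. The hole is 30 mm deep: the stored rod's tip rests 15 mm above the bench.
- jig: fixed dark steel jig. Origin under the middle of its base plate (90 mm along x, 260 mm along y, 12 mm thick) at bench level; z up. The test block (60 x 60 mm, top face 82 mm above the bench) stands at y = +95 mm. The anvil, a low steel cheek 15 mm thick whose top is 42 mm above the bench, has its measuring face at y = +20 mm, facing -y; the stop slides away from that face towards -y.
- bore (a point): centre of the bore's mouth in the block's top face, at 0, +95, +82 mm in the jig's frame; the bore is upright, 13 mm across with a 1.5 mm chamfer, blind, between 22 and 58 mm deep with a rigid flat bottom; how deep is not known beforehand. A rod off-centre can also catch on the mouth or rub on the wall, with side thrust. More than 30 N between rod and jig, even for an instant, bruises it (a touch at 15 mm/s gives 10 to 18 N).
- stop (a joint): gap in m between the anvil's face and the stop: 0 when they touch, growing as the stop slides along the jig's -y, up to 0.085. The stop stays where it is left; it takes about 3 N to slide.
- stop_post (a point): the stop's handle, a square upright brass post 18 x 18 mm, its top 93 mm and its foot 41 mm above the bench; this point lies on the post's axis 72 mm above the bench. The stop's face towards the anvil lies 10 mm to +y of this axis. The clearest pinch is from above, with the fingers on its -x and +x sides (jig's axes).
- stop_gauge (a point): judge's reference on the post's axis 92 mm above the bench, its axes turned 45 deg about the jig's x so that a height and a slide can be compared; along its y axis the rod tip reads 53.03 mm when gap and rod depth are equal (and 0.707 mm more per mm of excess gap). Not needed to do the work.
- barrel: bystander: loose blued steel mainspring barrel, a drum 54 mm across and 20 mm tall with a 10 mm arbor stub to 32 mm; origin under its centre
- bob: bystander: loose brass pendulum bob lying flat, a disc 64 mm across and 18 mm thick with a short tongue; origin under its centre
- screwdriver: bystander: loose screwdriver 190 mm long lying on the bench beyond the stand
- loupe: bystander: loose black eye loupe, 36 mm across and 30 mm tall; origin under its centre
Things that resemble listed ones, but are neither listed nor needed, are in the scene too. There is more than one size of the rod; the one meant has the size given above.

How it is judged (in metres and radians):
On the way:
1. the rod stands released and at rest on the bottom of the bore (horizontal distance between rod_tip and bore below 0.004 m and z of rod_tip in the frame of jig below 0.064 m and angle between rod_tip's own z axis and vertical below 0.2 rad and contact force between rod and the fingers below 0.05 N and linear speed of rod below 0.01 m/s), for 0.3 s.
At the end, for the whole second after the job is handed in: the rod stands released, upright and at rest on the bottom of the bore (its tip at least 18 mm below the block's top and within 4 mm of the bore's axis), and the gap between anvil and stop equals the rod's depth below the block's top face within 4 mm, the stop at rest (all of step 1 and y of rod_tip in the frame of stop_gauge between 0.0502046 and 0.0558614 m and velocity of joint stop between -0.005 and 0.005 m/s); the robot touches nothing.
It fails at once if the rod and the jig press on each other with more than 30 N (contact force between rod and jig above 30 N).
It fails at once if the rod is dropped or rammed: it moves faster than 0.3 m/s with its tip inside the bore (horizontal distance between rod_tip and bore below 0.006 m and z of rod_tip in the frame of jig below 0.081 m and linear speed of rod above 0.3 m/s).
It fails at once if a bystander is shifted by more than 30 mm (distance of any of barrel, bob, screwdriver, loupe from where it was at the start of the episode above 0.03 m).
It also fails if it takes over 61 s, if anything falls off the work surface, if the arm or the gripper's body presses on something with over 40 N, if the wrist force passes 120 N, or if a joint passes its speed limit or range.

## Robot

A 7-joint arm with a two-finger parallel gripper is mounted at the origin on the work surface. World frame = base frame: x ahead of the robot, y to its left, z up, the work surface at z = 0. Lengths are in mm, angles in rad, forces in N, time in s.
With the tool pointing down it reaches from about 400 to 850 mm from the base axis. Payload 4.4 kg.
Tool frame: the origin (TCP) lies on the centre line of the jaws, within the pads' length; the fingertips stand 19 mm ahead of it and the grasp point (between the pads) is the TCP; z points along the fingers, y is the direction in which the jaws open and shut (so a half turn about z gives the same grasp; the last joint's range is limited). The gripper opens to 94 mm and grips with 3 to 60 N. Pads are 16 mm wide; open, the fingers measure 119 mm over their backs; the gripper's body (75 mm by 177 mm) begins 78 mm behind the grasp point.
Start: joints at [-1.398, 0.628, 0.038, 1.517, -0.027, 0.996, -0.02], TCP at [153.723, 631.575, 224.478] pointing down, gripper open.
Joint ranges: [-3.06, 3.06], [-0.37, 2.12], [-1.25, 1.32], [0.18, 2.47], [-1.1, 4.24], [0.23, 1.98], [-2.94, 2.94]. Speed limits (rad/s): [2.57, 2.57, 3.14, 3.14, 3.14, 3.14, 3.14].

## Interface

Orientations are given as a rotation vector (axis times angle).
In Python, from rig import env gives the robot as it stands.
- The arm moves only by the tool jog_arm, never from a script. Its argument "deltas" is a list of rows, each a list of 5 numbers: the closure, from -1 (fully open) to 1 (shut), so that 0 is half open, then the shift along the tool's x, y, z in mm, then the turn about the tool's z in degrees. A call has 1 to 8 rows; each row is the pose to reach, as a shift and turn from the pose commanded when the call began, along the tool's axes at that moment; what a row does not reach only later rows make up. A row lasts 1/8 s, in which the tool goes at most 62.5 mm and 10.7 degrees, less where a joint would pass 70% of its speed; a pose out of reach is approached as far as the arm can. A call with a gripper value outside its range is refused whole. The fingers move at their own pace and stop on an object; the grip force is fixed at half the most. Time passes only in rows, so rows that repeat a pose let the fingers close. It gives the time, the measured TCP pose, the force and the opening at its end, in the units of the state.
- env.read_state(): the state, without advancing time (a new reading comes with each control period).
- env.capture(name): name is "side" or "top" or "wrist"; returns a dict with "color" (384x512x3 uint8, red, green, blue), "z_map" (384x512 float32, mm along the optical axis (not along the pixel's ray), 0 where there is no reading), "camera_matrix" (3x3 intrinsics, pixels), "k1" (the pictures are not rectified: a ray, as slopes to the right and down, at radius r is drawn at 1 + k1 r^2 times it, then the intrinsics apply), "cam_to_world" (4x4, takes a point from camera to world coordinates). Camera axes: x right, y up, looking along -z (the intrinsics and any distortion apply to the point x, -y, -z); pixel columns grow to the right and rows downward; lengths in mm; the calibration is good to about 2 mm. A picture is of the moment at which its call begins.
- env.close_job(): hands the job in, once; it reports no verdict.
The state is a dict: "time_s": time; "q": joint angles; "joint_vel": joint speeds; "joint_efforts": joint torques, N m; "tcp_pos": TCP position; "tcp_rot": TCP orientation; "wrist_force": force on the tool from outside, world axes, zero at the start; "moment": the same for the moment, N m; "finger_gap": finger opening in mm.
Only numpy, scipy, OpenCV 4.12 (cv2) and the standard library are available. Lean on these libraries where they do the work, as an engineer would, in place of code of your own. Each camera call takes 0.05 s, during which the arm holds its last target. There are 200 camera calls.

## Working session

There is one attempt and no reset: what is moved stays moved. The work goes in short steps, Python scripts to look and compute and a tool call to move; the robot and the scene stay as the last step left them, time stands still between calls to the robot, and variables do not carry over. Pictures are saved under pics/ and viewed, about 8 in all and at most 12, crops included, and the job is handed in when it is done.

Besides the shell and the picture viewer there is one more tool, called after "Call:" by a JSON object that holds its "op" and its "data". jog_arm: Moves the arm, as the interface text tells. Its arguments: {"type":"object","properties":{"deltas":{"type":"array","items":{"type":"array","items":{"type":"number"}}}},"required":["deltas"]}

```bash
mkdir -p pics
cat > h.py <<'E'
import numpy as np, cv2, pickle
from rig import env
def cap(n):
    c=env.capture(n); pickle.dump(c,open(f'{n}.pkl','wb')); return c
def load(n): return pickle.load(open(f'{n}.pkl','rb'))
def ray(c,u,v):
    K=c['camera_matrix']; k=c['k1']
    d=np.array([(u-K[0,2])/K[0,0],(v-K[1,2])/K[1,1]]); p=d.copy()
    for _ in range(20): p=d/(1+k*(p@p))
    return np.array([p[0],-p[1],-1.])
def atz(c,u,v,z):
    T=np.array(c['cam_to_world']); r=T[:3,:3]@ray(c,u,v); o=T[:3,3]
    return o+r*(z-o[2])/r[2]
def px(c,u,v):
    T=np.array(c['cam_to_world']); z=c['z_map'][int(v),int(u)]
    return T[:3,3]+T[:3,:3]@(ray(c,u,v)*z)
def cloud(c):
    K=c['camera_matrix'];h,w=c['z_map'].shape
    U,V=np.meshgrid(np.arange(w),np.arange(h))
    d=np.stack([(U-K[0,2])/K[0,0],(V-K[1,2])/K[1,1]],-1);p=d.copy()
    for _ in range(20): p=d/(1+c['k1']*(p**2).sum(-1,keepdims=True))
    r=np.stack([p[...,0],-p[...,1],-np.ones((h,w))],-1)*c['z_map'][...,None]
    T=np.array(c['cam_to_world']); return r@T[:3,:3].T+T[:3,3]
def save(c,name,box=None,s=1):
    im=c['color'][...,::-1]
    if box: im=im[box[1]:box[3],box[0]:box[2]]
    cv2.imwrite(f'pics/{name}.png',cv2.resize(im,None,fx=s,fy=s,interpolation=cv2.INTER_CUBIC))
E
python3 - <<'E'
from h import *
a=cap('top');b=cap('side')
im=np.vstack([a['color'],b['color']])[...,::-1]
save(a,'top0',s=1.5);save(b,'side0',s=1.5)
print(env.read_state()); print(a['cam_to_world'],a['camera_matrix'],b['cam_to_world'])
E
```

```text
{'time_s': 0.1, 'q': array([-1.39782261,  0.62923126,  0.03845943,  1.51822122, -0.02700159,
        0.99628775, -0.01999487]), 'joint_vel': array([-0.00190377, -0.00258284,  0.00020881, -0.0020262 ,  0.00170096,
        0.00072594,  0.0004327 ]), 'joint_efforts': array([ 3.00736356e-03, -5.50798166e+01,  1.14700656e+00, -1.87118608e+01,
       -5.23559097e-02,  1.92051841e-02,  6.15839735e-05]), 'tcp_pos': array([153.58187261, 631.04094217, 223.67577114]), 'tcp_rot': array([-3.74164016e-01, -3.11905633e+00,  2.54465500e-03]), 'wrist_force': array([ 0.37753475, -0.12397942, -0.46403958]), 'moment': array([ 0.03794841, -0.02160138, -0.01738996]), 'finger_gap': 94.60525139069514}
[[ 2.52536930e-02  9.91261788e-01 -1.29469373e-01  4.22166200e+02]
 [-9.99640054e-01  2.62132186e-02  5.71223034e-03 -6.50498220e+01]
 [ 9.05612463e-03  1.29278516e-01  9.91566968e-01  1.06902706e+03]
 [ 0.00000000e+00  0.00000000e+00  0.00000000e+00  1.00000000e+00]] [[486.89293791   0.         239.34078643]
 [  0.         486.89293791 197.39691204]
 [  0.           0.           1.        ]] [[ 7.90380060e-01  3.23226228e-01 -5.20407692e-01  7.19146900e+01]
 [-6.12578673e-01  4.26469946e-01 -6.65485352e-01 -7.00132666e+02]
 [ 6.83592065e-03  8.44777006e-01  5.35074836e-01  6.08239767e+02]
 [ 0.00000000e+00  0.00000000e+00  0.00000000e+00  1.00000000e+00]]
```

View pics/top0.png

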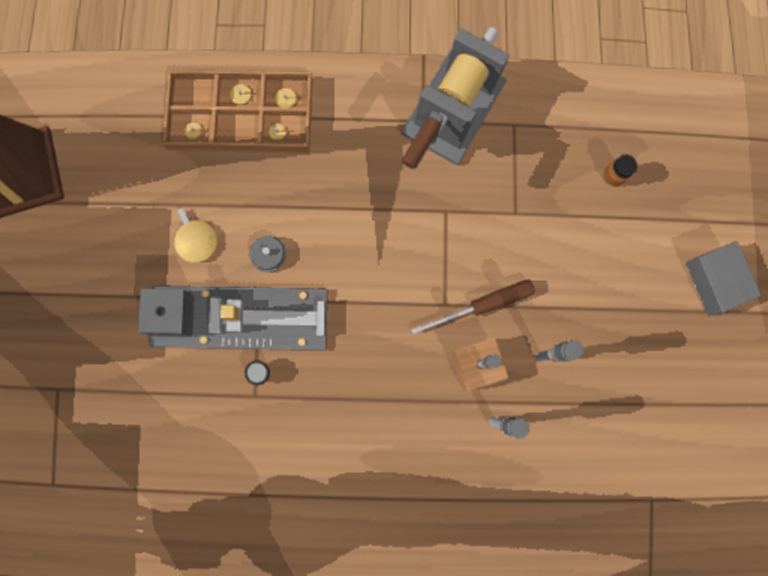

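View pics/side0.png

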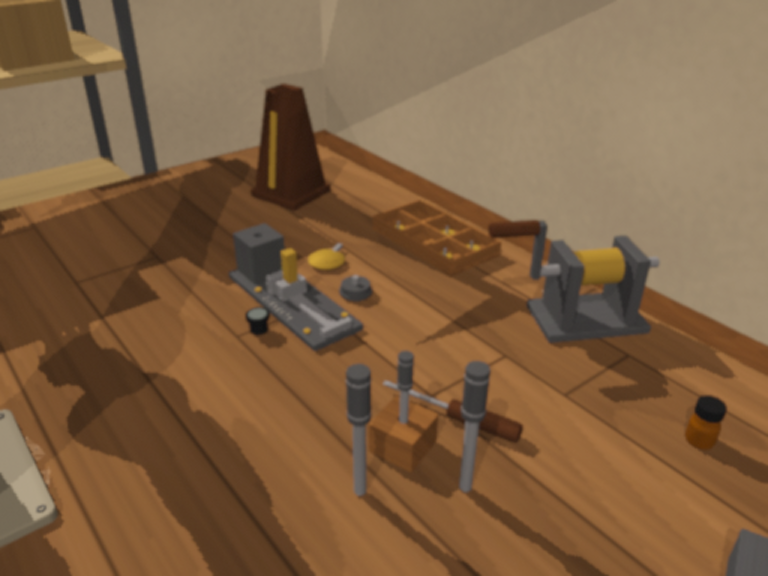

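The top view shows the block and bore at the left (bore ≈ px 160,311 of the 1.5x picture), the stop post ≈ (229,311), and the rod in its stand ≈ (489,362). Two longer decoy rods stand at ≈ (568,350) and (515,427). The side view confirms that the short rod is the one in the stand.

Run:
```python
from h import *
c=load('top'); P=cloud(c); 
def reg(n,x0,y0,x1,y1,zlo,zhi):
    q=P[int(y0/1.5):int(y1/1.5),int(x0/1.5):int(x1/1.5)].reshape(-1,3); q=q[(q[:,2]>zlo)&(q[:,2]<zhi)]
    print(n,len(q), 'med',np.median(q,0).round(1),'min',q.min(0).round(1),'max',q.max(0).round(1)) if len(q) else print(n,0)
    if len(q)>3:
        r=cv2.minAreaRect(q[:,:2].astype(np.float32)); print('   rect',np.round(r[0],1),np.round(r[1],1),round(r[2],2))
    return q
reg('rodtop',470,340,520,380,100,200)
reg('stand',440,330,520,400,38,52)
reg('dec1',530,330,600,370,100,220)
reg('dec2',490,405,540,445,100,220)
reg('block',130,270,200,360,75,90)
reg('post',210,290,250,330,85,100)
reg('base',130,270,340,360,7,17)
reg('jigall',130,270,340,360,7,100)
reg('loupe',235,355,280,390,20,40); reg('barrel',240,225,295,275,12,40); reg('bob',165,200,225,270,10,40)
print('bore',atz(c,160/1.5,311/1.5,82), 'bench', px(c,250,270))
s=load('side')
for n,u,v in [('rodtop',405,356),('d1',359,370),('d2',477,368),('post',289,252),('bore',258,235)]: print(n,px(s,u/1.5,v/1.5).round(1))
save(c,'jig0',(85,180,225,260),5)
```

```text
rodtop 102 med [ 463.6 -241.4  138.6] min [ 455.  -252.4  101.1] max [ 471.6 -235.   144.4]
   rect [ 463.5 -243.7] [16.7 17.2] 3.19
stand 678 med [ 461.  -239.5   45.1] min [ 427.3 -282.2   38.7] max [ 501.9 -207.9   52. ]
   rect [ 463.6 -243.9] [59.9 61.1] 19.64
dec1 245 med [ 478.6 -332.9  173.1] min [ 467.5 -351.4  112.7] max [ 492.3 -324.4  178.4]
   rect [ 479.1 -338.1] [23.6 25.9] 25.47
dec2 225 med [ 382.1 -265.   173.6] min [ 369.  -281.7  113. ] max [ 394.2 -257.4  178.7]
   rect [ 381.2 -269.1] [24.1 23.3] 45.71
block 836 med [523.3 199.2  82.2] min [493.3 170.   75. ] max [554.  231.9  88.7]
   rect [523.6 201.2] [60.5 62. ] 0.62
post 88 med [524.2 107.2  92.8] min [515.4  98.2  85.4] max [533.6 116.1  98.2]
   rect [524.5 107.1] [18.2 17.8] 0.93
base 2977 med [515.5  75.7  12.5] min [478.4 -24.5   7. ] max [596.2 236.   17. ]
   rect [537.5 106.3] [116.4 260.5] 0.58
jigall 5039 med [521.5 105.3  14.7] min [478.4 -24.5   7. ] max [596.2 236.   98.2]
   rect [537.5 106.3] [116.4 260.5] 0.58
loupe 224 med [444.3  71.5  30.9] min [428.1  54.7  24.9] max [460.4  89.   36.1]
   rect [444.3  71.8] [32.  34.1] 1.85
barrel 383 med [619.5  65.6  20.4] min [595.2  41.7  12.1] max [644.7  89.6  37.6]
   rect [620.6  65.6] [47.2 48.5] 46.53
bob 635 med [638.  174.9  16.4] min [605.9 144.5  10. ] max [685.7 206.3  25.6]
   rect [645.3 174.9] [62.  79.1] 88.07
bore [523.22176252 201.57700976  82.        ] bench [402.87433234 -98.37512058   2.89304001]
rodtop [ 462.6 -247.3  139.5]
d1 [ 382.8 -271.   174.8]
d2 [ 477.3 -340.2  175.5]
post [522.4  98.9  94.2]
bore [526.5 204.3  77.1]
```

View pics/jig0.png

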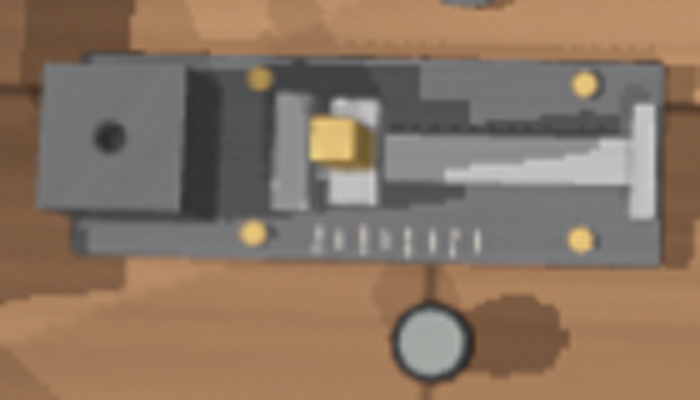

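The sizes check out: stand 60x61, block 60x62 at z 82, post 18 mm with its top at 93, rod top at 140. The jig yaw is about 0.01, its origin is about (523.6, 106.2), and the bore is about (523.4, 201.5). I'm travelling to the rod with the jaws turned along world x.

Call:
{"op": "jog_arm", "data": {"deltas": [[-1,-316,-131,0,10],[-1,-316,-131,0,20],[-1,-316,-131,0,30],[-1,-316,-131,0,40],[-1,-316,-131,0,50],[-1,-316,-131,0,60],[-1,-316,-131,0,70],[-1,-316,-131,0,76.4]]}}

```text
time_s: 1.1
tcp_pos: [430.0, 428.8, 224.0]
tcp_rot: [2.229, 2.214, -0.002]
wrist_force: [-0.1, -0.5, 0.4]
finger_gap: 94.7
```

Call:
{"op": "jog_arm", "data": {"deltas": [[0,-670,33,0,0.4],[0,-670,33,0,0.4],[0,-670,33,0,0.4],[0,-670,33,0,0.4],[0,-670,33,0,0.4],[0,-670,33,0,0.4],[0,-670,33,0,0.4],[0,-670,33,0,0.4]]}}

```text
time_s: 2.1
tcp_pos: [453.4, -71.7, 224.4]
tcp_rot: [-2.23, -2.213, -0.0]
wrist_force: [1.7, -0.5, 0.3]
finger_gap: 47.0
```

Run:
```python
from h import *
s=env.read_state(); print(s['tcp_pos'],s['tcp_rot'],s['finger_gap'])
c=cap('wrist'); save(c,'w0',s=1); print(c['cam_to_world'])
```

```text
[453.42982033 -71.66450114 224.43502839] [-2.23022289e+00 -2.21252327e+00 -3.48458229e-04] 47.04010100695433
[[ 9.99971724e-01  7.16871460e-03  2.27151141e-03  4.54766164e+02]
 [-7.50329449e-03  9.71261045e-01  2.37898473e-01 -3.14202155e+00]
 [-5.00804293e-04 -2.37908790e-01  9.71287371e-01  3.83487624e+02]
 [ 0.00000000e+00  0.00000000e+00  0.00000000e+00  1.00000000e+00]]
```

View pics/w0.png

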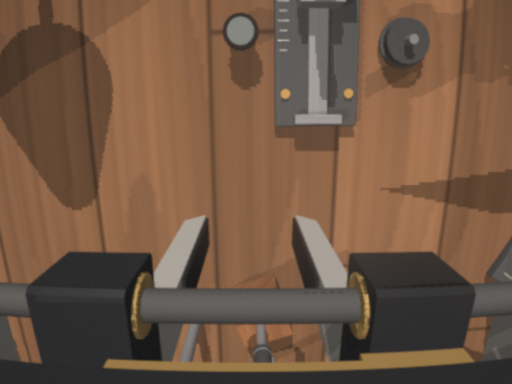

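Call:
{"op": "jog_arm", "data": {"deltas": [[0,-172,10,0,0],[0,-172,10,0,0],[0,-172,10,0,0],[0,-172,10,0,0],[0,-172,10,0,0]]}}

```text
time_s: 2.78
tcp_pos: [461.9, -240.8, 224.0]
tcp_rot: [-2.229, -2.211, -0.0]
wrist_force: [-0.4, -0.1, 0.7]
finger_gap: 47.0
```

Run:
```python
from h import *
s=env.read_state(); print(s['tcp_pos'],s['tcp_rot'],s['finger_gap'],s['wrist_force'])
c=cap('wrist'); P=cloud(c).reshape(-1,3)
for lo,hi in((130,150),(40,50)):
  q=P[(abs(P[:,0]-463)<45)&(abs(P[:,1]+244)<45)&(P[:,2]>lo)&(P[:,2]<hi)]
  print(lo,len(q),q.min(0) if len(q) else'',q.max(0) if len(q) else'')
```

```text
[ 461.92249379 -240.80171752  223.98245176] [-2.22914840e+00 -2.21113487e+00 -3.28224803e-04] 47.045032946677395 [-0.412468   -0.14794427  0.65859098]
130 470 [ 456.2335402  -254.14246199  130.27915439] [ 473.98555388 -236.29971069  140.32526849]
40 2747 [ 427.75006778 -282.94116911   40.02869998] [ 502.62246945 -207.55687232   49.8124585 ]
```

Call:
{"op": "jog_arm", "data": {"deltas": [[0,-4,2.6,30,0],[0,-4,2.6,70,0],[0,-4,2.6,95,0],[0,-4,2.6,105,0],[0,-4,2.6,105,0]]}}

```text
time_s: 3.45
tcp_pos: [464.9, -244.9, 119.4]
tcp_rot: [-2.228, -2.213, -0.0]
wrist_force: [0.9, 0.1, 0.2]
finger_gap: 46.9
```

Call:
{"op": "jog_arm", "data": {"deltas": [[0.6,0,0,0,0],[1,0,0,0,0],[1,0,0,0,0],[1,0,0,0,0],[1,0,0,0,0],[1,0,0,0,0]]}}

```text
time_s: 4.2
tcp_pos: [465.0, -246.2, 119.8]
tcp_rot: [2.23, 2.211, 0.001]
wrist_force: [-0.7, 0.6, 5.5]
finger_gap: 17.7
```

Call:
{"op": "jog_arm", "data": {"deltas": [[1,0,0,-5,0],[1,0,0,-30,0],[1,0,0,-65,0],[1,0,0,-105,0],[1,0,0,-105,0]]}}

```text
time_s: 4.82
tcp_pos: [466.1, -247.0, 226.8]
tcp_rot: [2.227, 2.209, 0.003]
wrist_force: [0.7, 0.1, -1.0]
finger_gap: 17.7
```

Run:
```python
from h import *
s=env.read_state(); print(s['tcp_pos'],s['tcp_rot'],s['finger_gap'],s['wrist_force'])
c=cap('wrist'); save(c,'w1',(150,180,400,384),3);cap('top')
s=cap('side'); save(s,'s1',(200,130,400,330),3)
```

```text
[ 466.08406021 -246.95267474  226.76210812] [2.22737185 2.20864424 0.00272506] 17.652384854318854 [ 0.66168528  0.0964998  -0.96457017]
```

View pics/w1.png

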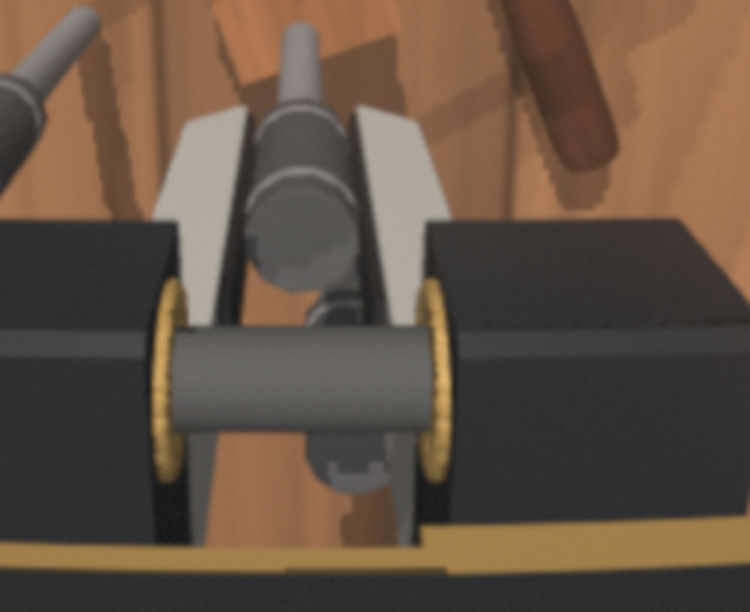

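View pics/s1.png

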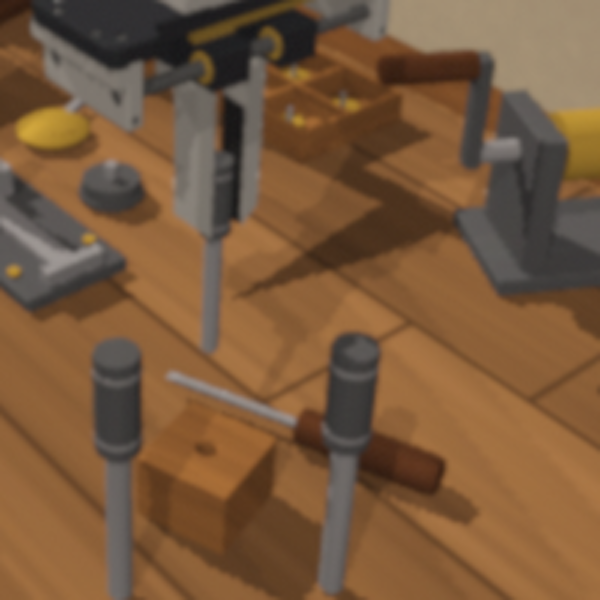

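Call:
{"op": "jog_arm", "data": {"deltas": [[1,40,5,0,0],[1,100,13,0,0],[1,160,21,0,0],[1,220,28,0,0],[1,280,36,0,0],[1,340,44,0,0],[1,400,52,0,0],[1,435,57,0,0]]}}

```text
time_s: 5.98
tcp_pos: [524.0, 192.3, 222.3]
tcp_rot: [-2.225, -2.215, 0.004]
wrist_force: [-0.1, -0.5, -1.4]
finger_gap: 17.7
```

Call:
{"op": "jog_arm", "data": {"deltas": [[1,5,0,0,0],[1,5,0,0,0],[1,5,0,0,0]]}}

```text
time_s: 6.35
tcp_pos: [525.2, 191.4, 224.0]
tcp_rot: [2.234, 2.209, -0.003]
wrist_force: [0.4, -0.2, -1.5]
finger_gap: 17.7
```

Run:
```python
from h import *
s=env.read_state(); print(s['tcp_pos'],s['tcp_rot'],s['finger_gap'],s['wrist_force'])
c=cap('wrist'); save(c,'w2',(190,130,310,220),6);cap('top')
b=cap('side'); 
save(b,'s2',(120,90,260,195),5)
```

```text
[525.23423692 191.38559139 224.04970624] [ 2.23365769  2.20886211 -0.00257762] 17.74139298009181 [ 0.35407133 -0.22108965 -1.46060839]
```

View pics/w2.png

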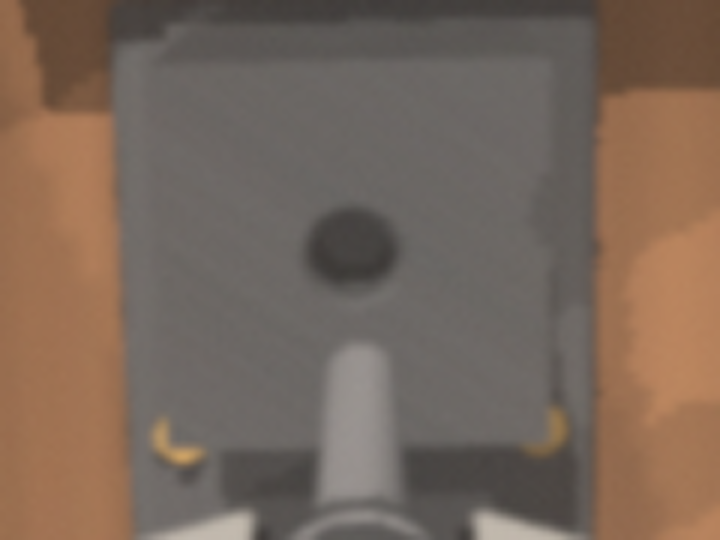

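View pics/s2.png

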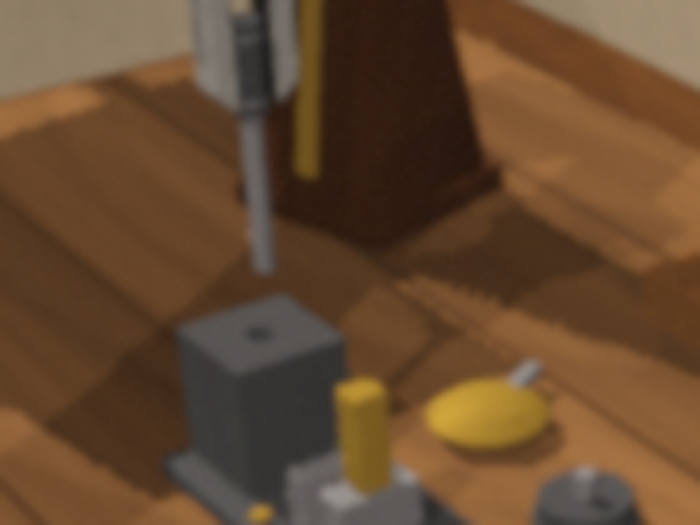

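Run:
```python
from h import *
w=load('wrist');s=load('side');t=load('top')
print('wrist bore',atz(w,248.5,171.2,82).round(1),'tip +y edge',[atz(w,249.8,187.3,z).round(1) for z in(117,119.3)],'tip z_map',px(w,249.8,189).round(1))
print('side bore',atz(s,120+258/5,90+333/5,82).round(1),'tip front edge',atz(s,120+264/5,90+271/5,119.3).round(1))
P=cloud(w).reshape(-1,3)
q=P[(abs(P[:,0]-525)<40)&(abs(P[:,1]-200)<40)&(P[:,2]>76)&(P[:,2]<88)]
print(np.median(q,0),np.percentile(q,[1,99],0))
for z in (122,130,138):
  r=P[(abs(P[:,0]-525)<15)&(abs(P[:,1]-195)<15)&(abs(P[:,2]-z)<4)];print(z,len(r),r.min(0).round(1),r.max(0).round(1))
```

```text
wrist bore [524.4 202.   82. ] tip +y edge [array([525.6, 195.5, 117. ]), array([525.6, 196. , 119.3])] tip z_map [525.6 196.5 126.9]
side bore [521.7 196.8  82. ] tip front edge [522.8 186.4 119.3]
[524.15420023 203.79316312  80.80867023] [[495.23371148 171.37883263  78.81372562]
 [553.92224791 230.34108656  82.48011921]]
122 21 [520.9 192.6 118.9] [529.7 196.6 125.9]
130 32 [521.  192.5 126.1] [530.5 196.5 133.4]
138 35 [521.2 193.1 134. ] [530.3 196.7 141.9]
```

Call:
{"op": "jog_arm", "data": {"deltas": [[1,5,-1,8,0],[1,10.4,-1.1,16,0],[1,10.4,-1.1,24,0],[1,10.4,-1.1,24,0],[1,10.4,-1.1,24,0]]}}

```text
time_s: 7.12
tcp_pos: [524.6, 203.7, 200.5]
tcp_rot: [2.231, 2.212, -0.0]
wrist_force: [0.8, 0.1, -0.8]
finger_gap: 17.5
```

Run:
```python
from h import *
s=env.read_state(); print(s['tcp_pos'],s['tcp_rot'],s['finger_gap'],s['wrist_force'])
c=cap('wrist');b=cap('side'); cap('top')
f=lambda c,x: cv2.resize(c['color'][x[1]:x[3],x[0]:x[2],::-1],(400,400),interpolation=cv2.INTER_CUBIC)
cv2.imwrite('pics/ws3.png',np.hstack([f(c,(210,150,290,230)),f(b,(140,110,220,190))]))
```

```text
[524.58740221 203.71771953 200.46400633] [ 2.23089152e+00  2.21161130e+00 -1.32119885e-04] 17.508270272049113 [ 0.82969062  0.09721925 -0.84268886]
```

View pics/ws3.png

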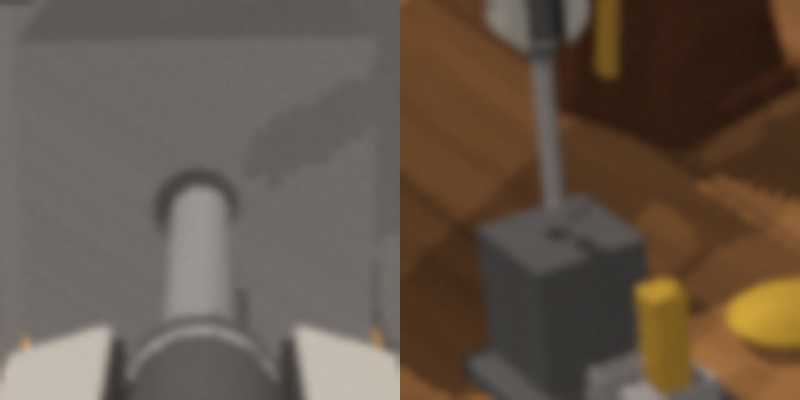

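Run:
```python
from h import *
w=load('wrist');s=load('side')
W=lambda x,y,z:atz(w,210+x/5,150+y/5,z).round(1)
S=lambda x,y,z:atz(s,140+(x-400)/5,110+y/5,z).round(1)
print('bore +y edge',W(199,168,82),'bore L/R',W(155,205,82),W(240,205,82),'tip edge',[W(201,183,z) for z in(93,96)], 'tip L/R',W(168,200,100),W(230,200,100))
print('side bore',S(559,235,82),'tip',S(553,206,93),S(553,206,96))
P=cloud(w).reshape(-1,3)
r=P[(abs(P[:,0]-525)<8)&(abs(P[:,1]-203)<12)&(abs(P[:,2]-112)<10)];print(len(r),r.min(0).round(1),r.max(0).round(1))
q=P[(abs(P[:,0]-525)<40)&(abs(P[:,1]-200)<40)&(P[:,2]>76)&(P[:,2]<88)]
print(np.percentile(q,[1,99],0))
```

```text
bore +y edge [525.  208.4  82. ] bore L/R [517.5 202.   82. ] [531.9 201.9  82. ] tip edge [array([525.4, 208.4,  93. ]), array([525.4, 209.1,  96. ])] tip L/R [520.1 207.4 100. ] [530.  207.3 100. ]
side bore [521.1 194.7  82. ] tip [524.1 204.   93. ] [521.5 198.8  96. ]
81 [520.5 205.3 102.5] [529.9 209.3 121.9]
[[495.19773522 177.7020879   78.73647464]
 [554.01819267 230.52227443  82.30809069]]
```

Call:
{"op": "jog_arm", "data": {"deltas": [[1,-2.2,-0.5,0,0],[1,-2.2,-0.5,0,0],[1,-2.2,-0.5,4,0],[1,-2.2,-0.5,4,0]]}}

```text
time_s: 7.78
tcp_pos: [523.6, 201.7, 196.1]
tcp_rot: [-2.23, -2.212, 0.001]
wrist_force: [-0.3, 0.1, -1.4]
finger_gap: 17.4
```

Run:
```python
from h import *
s=env.read_state(); print(s['tcp_pos'],s['tcp_rot'],s['finger_gap'],s['wrist_force'])
c=cap('wrist');b=cap('side'); cap('top')
print(env.read_state()['tcp_pos'])
f=lambda c,x: cv2.resize(c['color'][x[1]:x[3],x[0]:x[2],::-1],(400,400),interpolation=cv2.INTER_CUBIC)
cv2.imwrite('pics/ws4.png',np.hstack([f(c,(230,170,270,210)),f(b,(150,120,200,170))]))
```

```text
[523.62359575 201.69099773 196.05710448] [-2.23045928e+00 -2.21181603e+00  1.17009741e-03] 17.446129476758472 [-0.25451414  0.13267043 -1.44591381]
[523.90915994 201.72401743 196.37184751]
```

View pics/ws4.png

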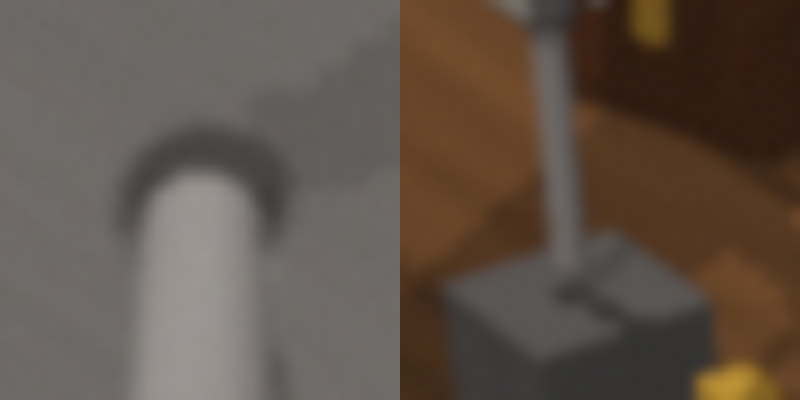

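Run:
```python
from h import *
w=load('wrist')
W=lambda x,y,z:atz(w,230+x/10-.05,170+y/10,z).round(1)
print('bore top',W(204,128,82),'L/R',W(122,205,82),W(287,205,82),'tip edge',W(200,170,88),W(200,170,91.5),'L/R',W(143,200,95),W(258,200,95))
```

```text
bore top [524.4 208.1  82. ] L/R [517.5 201.5  82. ] [531.3 201.4  82. ] tip edge [524.1 205.9  88. ] [524.1 206.8  91.5] L/R [519.6 205.2  95. ] [528.7 205.1  95. ]
```

Run:
```python
from h import *
np.set_printoptions(linewidth=200)
for n in('wrist','top','side'):
  w=load(n);P=cloud(w); m=(np.hypot(P[...,0]-524,P[...,1]-199)<18)
  m2=m&(P[...,2]<76); print(n,m2.sum(), np.sort(P[m2][:,2]).round(0)[:30])
w=load('wrist');P=cloud(w);print(P[180:194,240:261,2].round(0).astype(int))
```

```text
wrist 63 [54. 54. 55. 56. 57. 57. 57. 57. 57. 57. 57. 57. 57. 57. 57. 57. 57. 57. 57. 57. 57. 57. 57. 57. 57. 57. 57. 57. 57. 58.]
top 20 [56. 56. 57. 58. 59. 59. 60. 60. 60. 60. 60. 60. 61. 61. 62. 62. 65. 66. 68. 70.]
side 2 [74. 74.]
[[ 80  82  81  80  80  82 355  80  80  80  80  82  81  81  81  80  80  80  81  81  81]
 [ 82  81  81  80  81  81  82  80  81  82  82  81  81  80  81  82  81  80  80  81  81]
 [ 81  80  82  82  81  81  81  81  81  81  81  80  80  80  81  81  81  80  80  81  81]
 [ 80  80  80  82  80  80  80  81  82  81  80  80  80  80  81  82  80  81  81  80  81]
 [ 80  82  81  81  81  82  80  79  57  59  57  57  58  58  80  79  80  81  81  81  80]
 [ 81  82  82  81  81  80  79  58  58  57  57  57  57  58  58  58  81  81  80  81  79]
 [ 79  81  81  80  80  58  57  57  58  58  57  58  57  58  58  57  58  79  81  80  81]
 [ 81  81  81  80  80  57  57  57  57  58  56  91  57  58  57  57  57  54  79  81  81]
 [ 81  80  80  79  60  54  58  92  95  95  96  95  92  93  57  57  57  58  80  79  81]
 [ 81  82  81  80  64  57  94  95  99  98  99  98  96  96  95  57  55  59  67  80  80]
 [ 81  81  79  79  67  93  96  99 101 102 101 101 101 100  97  93  59  63  69  80  80]
 [ 82  80  81  80  70  97 100 103 104 106 105 106 104 101 102  97  62  68  72  80  81]
 [ 81  81  80  79  93 101 103 106 107 107 108 107 108 106 104 100  65  69  76  80  81]
 [ 80  81  80  80  97 104 106 109 110 110 111 110 111 109 108 103 101  73  78  80  81]]
```

The depth map sees past the rod to the bottom of the bore. The bottom is at about 57.5 where the top face reads 80.7, so I expect a depth of about 23.5 mm and contact near TCP z 163.

Call:
{"op": "jog_arm", "data": {"deltas": [[1,-0.5,0.3,3,0],[1,-0.5,0.3,6,0],[1,-0.5,0.3,8,0],[1,-0.5,0.3,9.5,0],[1,-0.5,0.3,11,0],[1,-0.5,0.3,12.5,0],[1,-0.5,0.3,14,0],[1,-0.5,0.3,14,0]]}}

```text
time_s: 8.93
tcp_pos: [524.1, 201.2, 182.3]
tcp_rot: [-2.231, -2.212, 0.0]
wrist_force: [0.7, 0.0, -1.5]
finger_gap: 17.5
```

Call:
{"op": "jog_arm", "data": {"deltas": [[1,0,0,1.5,0],[1,0,0,3,0],[1,0,0,4.5,0],[1,0,0,6,0],[1,0,0,7.5,0],[1,0,0,9,0]]}}

```text
time_s: 9.68
tcp_pos: [524.2, 201.2, 173.4]
tcp_rot: [-2.231, -2.212, 0.0]
wrist_force: [0.3, -0.1, -1.9]
finger_gap: 17.9
```

Call:
{"op": "jog_arm", "data": {"deltas": [[1,0,0,1,0],[1,0,0,2,0],[1,0,0,3,0],[1,0,0,4,0],[1,0,0,4,0]]}}

```text
time_s: 10.3
tcp_pos: [524.2, 201.2, 169.4]
tcp_rot: [-2.231, -2.212, 0.0]
wrist_force: [-0.2, 0.1, -0.2]
finger_gap: 17.1
```

Call:
{"op": "jog_arm", "data": {"deltas": [[1,0,0,0.8,0],[1,0,0,1.6,0],[1,0,0,2.4,0],[1,0,0,3.2,0],[1,0,0,3.2,0]]}}

```text
time_s: 10.92
tcp_pos: [524.2, 201.2, 166.2]
tcp_rot: [-2.231, -2.212, 0.0]
wrist_force: [0.0, 1.2, -1.8]
finger_gap: 17.6
```

Call:
{"op": "jog_arm", "data": {"deltas": [[1,0,0,0.6,0],[1,0,0,1.2,0],[1,0,0,1.2,0]]}}

```text
time_s: 11.3
tcp_pos: [524.2, 201.2, 165.0]
tcp_rot: [-2.231, -2.212, 0.0]
wrist_force: [-0.6, 0.2, -1.1]
finger_gap: 17.4
```

Call:
{"op": "jog_arm", "data": {"deltas": [[1,0,0,0.6,0],[1,0,0,1.2,0],[1,0,0,1.2,0]]}}

```text
time_s: 11.68
tcp_pos: [524.2, 201.2, 163.8]
tcp_rot: [-2.231, -2.212, 0.0]
wrist_force: [-0.4, -0.1, -1.6]
finger_gap: 17.5
```

Call:
{"op": "jog_arm", "data": {"deltas": [[1,0,0,0.5,0],[1,0,0,1,0],[1,0,0,1,0]]}}

```text
time_s: 12.05
tcp_pos: [524.4, 201.3, 163.4]
tcp_rot: [-2.231, -2.212, -0.001]
wrist_force: [-1.1, -0.9, 5.1]
finger_gap: 17.6
```

Bottomed gently: about 6 N rise at TCP z 163.4. That gives a depth of 82 − (163.4 − 104.8) ≈ 23.4 mm, matching the depth map. Releasing and lifting clear.

Call:
{"op": "jog_arm", "data": {"deltas": [[0.4,0,0,0,0],[0,0,0,0,0],[0,0,0,0,0],[0,0,0,0,0]]}}

```text
time_s: 12.55
tcp_pos: [524.2, 201.2, 162.7]
tcp_rot: [-2.231, -2.212, 0.0]
wrist_force: [-0.0, -0.7, -0.3]
finger_gap: 46.7
```

Call:
{"op": "jog_arm", "data": {"deltas": [[0,0,0,-10,0],[0,0,0,-35,0],[0,0,0,-65,0],[0,0,0,-75,0],[0,-40,0,-75,0],[0,-94,0,-75,0],[0,-94,0,-75,0],[0,-94,0,-75,0]]}}

```text
time_s: 13.55
tcp_pos: [523.3, 107.8, 237.6]
tcp_rot: [-2.23, -2.211, -0.0]
wrist_force: [0.4, 1.2, -0.7]
finger_gap: 47.1
```

Run:
```python
from h import *
s=env.read_state(); print(s['tcp_pos'],s['tcp_rot'],s['finger_gap'],s['wrist_force'])
c=cap('wrist');b=cap('side'); t=cap('top')
for n,w in(('w',c),('t',t),('s',b)):
  P=cloud(w).reshape(-1,3)
  def R(l,x,y,h,z0,z1):
    q=P[(abs(P[:,0]-x)<h)&(abs(P[:,1]-y)<h)&(P[:,2]>z0)&(P[:,2]<z1)]
    if len(q): print(n,l,len(q),'med',np.median(q,0).round(1),'lo',np.percentile(q,2,0).round(1),'hi',np.percentile(q,98,0).round(1))
  R('block',524,202,45,76,88);R('grip',524,202,30,140,195);R('griptop',524,202,20,178,190);R('post',524,107,25,87,99);R('anvil',524,130,30,38,46)
save(c,'w5',s=1.5)
```

```text
[523.25608671 107.83198198 237.61658687] [-2.23020217e+00 -2.21132370e+00 -1.47991358e-04] 47.11535963552686 [ 0.35082263  1.18199479 -0.74618092]
w block 3658 med [524.5 196.3  80.8] lo [495.2 172.   79.3] hi [553.2 229.3  82.4]
w grip 762 med [524.1 200.5 182.1] lo [516.6 192.9 145.7] hi [531.9 209.4 183.7]
w griptop 668 med [524.  201.6 182.2] lo [516.7 193.4 180.2] hi [531.9 209.5 183.7]
w post 356 med [525.5 106.8  91.6] lo [517.2  98.1  89.6] hi [533.9 115.1  93.4]
w anvil 1059 med [525.8 129.   40.5] lo [501.7 101.2  38.5] hi [549.2 140.5  42.2]
t block 3 med [494.6 213.7  82.9] lo [494.6 211.6  78.9] hi [494.8 216.8  83.2]
t post 81 med [525.2 107.2  93.2] lo [517.   99.   89.5] hi [533.6 116.   96.4]
t anvil 158 med [530.1 115.9  41.6] lo [503.2 100.5  38.4] hi [547.6 138.2  45.3]
s block 333 med [519.4 194.8  81.4] lo [492.9 169.6  76.7] hi [551.7 230.5  84.2]
s grip 148 med [521.  196.7 164.5] lo [513.9 192.1 140.7] hi [530.5 206.7 183.6]
s griptop 34 med [522.2 199.7 182.1] lo [514.8 192.6 178.3] hi [530.9 209.2 184.2]
s post 47 med [521.9 103.4  91.7] lo [514.8  96.8  87.5] hi [532.1 113.7  94. ]
s anvil 100 med [512.4 124.2  41.1] lo [498.3 100.6  38.2] hi [544.1 140.3  45.5]
```

View pics/w5.png

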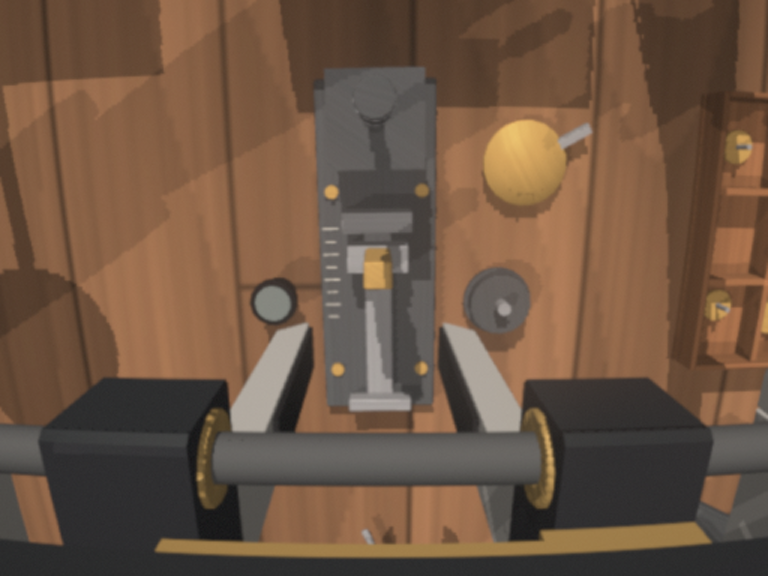

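Rod standing: grip top minus block top is 101.4, so the depth is 23.6 mm. The post sits at y≈106.9 and the anvil face at ≈126.3, so the gap now is ≈9.4 mm. I'll check the gap profile before pinching.

Run:
```python
from h import *
w=load('wrist');P=cloud(w)
for u in (236,240,262):
  print(u,[(round(float(P[v,u,1]),1),round(float(P[v,u,2]))) for v in range(136,184,1)])
```

```text
236 [(143.5, 11), (142.4, 12), (141.1, 10), (140.4, 14), (140.3, 25), (140.5, 38), (139.8, 42), (138.6, 40), (137.5, 40), (136.6, 41), (135.5, 41), (134.4, 41), (133.4, 41), (132.3, 41), (130.9, 38), (130.2, 41), (129.4, 43), (128.2, 42), (127.0, 41), (125.7, 39), (120.6, 11), (119.4, 11), (118.2, 11), (117.1, 12), (115.9, 11), (115.9, 19), (115.9, 25), (116.1, 34), (116.0, 40), (114.9, 39), (113.9, 40), (112.6, 39), (111.8, 40), (110.7, 40), (109.6, 40), (108.5, 40), (107.5, 40), (106.2, 40), (105.1, 40), (103.8, 39), (103.0, 40), (102.0, 41), (100.9, 40), (99.7, 40), (98.3, 38), (97.5, 40), (96.4, 40), (88.9, 12)]
240 [(143.4, 11), (142.4, 12), (141.1, 11), (140.5, 16), (140.5, 27), (140.3, 37), (139.6, 41), (138.5, 39), (137.5, 40), (136.6, 41), (135.5, 42), (134.5, 42), (133.4, 41), (132.3, 41), (131.2, 41), (130.2, 41), (129.1, 41), (128.0, 40), (126.9, 41), (125.9, 41), (120.4, 10), (119.4, 11), (118.4, 12), (117.0, 11), (115.7, 10), (116.1, 20), (115.9, 25), (116.3, 35), (116.2, 40), (114.9, 39), (113.8, 39), (112.3, 37), (111.8, 40), (110.5, 39), (109.7, 41), (108.6, 41), (107.3, 40), (106.2, 40), (105.1, 40), (103.9, 39), (102.8, 39), (102.0, 41), (100.5, 39), (99.6, 40), (98.6, 40), (97.4, 40), (96.1, 39), (88.3, 10)]
262 [(143.2, 11), (142.0, 10), (140.7, 8), (140.4, 17), (140.4, 29), (140.4, 39), (139.5, 41), (138.5, 41), (137.3, 40), (136.3, 40), (135.2, 40), (134.1, 40), (133.1, 41), (132.2, 42), (130.8, 39), (129.9, 41), (128.9, 41), (128.0, 42), (126.6, 40), (125.6, 40), (120.2, 10), (119.1, 10), (117.8, 10), (116.9, 12), (116.2, 14), (116.3, 22), (116.4, 30), (116.2, 35), (115.8, 39), (114.8, 40), (114.0, 42), (112.5, 39), (111.5, 40), (110.3, 39), (109.1, 39), (108.2, 39), (107.2, 40), (106.2, 40), (105.0, 40), (103.9, 40), (102.7, 40), (101.8, 40), (100.6, 40), (99.2, 39), (98.6, 41), (97.4, 41), (89.7, 11), (88.7, 12)]
```

Call:
{"op": "jog_arm", "data": {"deltas": [[0,-1,1.7,45,0],[0,-1,1.7,95,0],[0,-1,1.7,140,0],[0,-1,1.7,162,0],[0,-1,1.7,162,0],[0,-1,1.7,162,0]]}}

```text
time_s: 14.45
tcp_pos: [525.8, 106.9, 76.6]
tcp_rot: [2.229, 2.213, 0.002]
wrist_force: [0.0, 0.3, -0.5]
finger_gap: 47.2
```

Call:
{"op": "jog_arm", "data": {"deltas": [[1,0,0,0,0],[1,0,0,0,0],[1,0,0,0,0],[1,0,0,0,0],[1,0,0,0,0]]}}

```text
time_s: 15.08
tcp_pos: [524.7, 106.4, 76.2]
tcp_rot: [-2.229, -2.213, 0.001]
wrist_force: [-2.4, 0.8, 7.0]
finger_gap: 17.8
```

Call:
{"op": "jog_arm", "data": {"deltas": [[1,-2,0,0,0],[1,-5,0,0,0],[1,-8,0,0,0],[1,-11,0,0,0],[1,-13,0,0,0],[1,-14.2,0,0,0],[1,-14.2,0,0,0],[1,-14.2,0,0,0]]}}

```text
time_s: 16.08
tcp_pos: [524.8, 93.3, 76.3]
tcp_rot: [-2.228, -2.213, -0.001]
wrist_force: [-2.3, 3.6, 5.7]
finger_gap: 17.8
```

Call:
{"op": "jog_arm", "data": {"deltas": [[0.4,0,0,0,0],[0,0,0,0,0],[0,0,0,0,0],[0,0,0,0,0]]}}

```text
time_s: 16.58
tcp_pos: [525.0, 91.8, 75.8]
tcp_rot: [2.231, 2.212, -0.0]
wrist_force: [0.5, -0.0, 0.4]
finger_gap: 46.6
```

Call:
{"op": "jog_arm", "data": {"deltas": [[0,0,0,-30,0],[0,0,0,-70,0],[0,0,0,-120,0],[0,0,0,-162,0],[0,0,0,-162,0],[0,0,0,-162,0]]}}

```text
time_s: 17.32
tcp_pos: [524.4, 92.1, 237.3]
tcp_rot: [-2.23, -2.212, 0.001]
wrist_force: [-0.0, -0.1, -0.3]
finger_gap: 47.1
```

Run:
```python
from h import *
s=env.read_state(); print(s['time_s'],s['tcp_pos'],s['finger_gap'])
w=cap('wrist'); P=cloud(w); save(w,'w6',s=1.3)
Q=P.reshape(-1,3)
def R(l,x,y,h,z0,z1):
    q=Q[(abs(Q[:,0]-x)<h)&(abs(Q[:,1]-y)<h)&(Q[:,2]>z0)&(Q[:,2]<z1)]
    if len(q): print(l,len(q),'med',np.median(q,0).round(1),'lo',np.percentile(q,2,0).round(1),'hi',np.percentile(q,98,0).round(1))
R('block',524,202,45,76,88);R('griptop',524,202,20,178,190);R('post',524,93,25,87,99)
for x in(508,512,536,540):
  m=(abs(Q[:,0]-x)<2)&(Q[:,2]>14)&(Q[:,2]<37)
  y=Q[m][:,1]; print(x,'anvil back',np.median(y[(y>136)&(y<145)]),'stop face',np.median(y[(y>95)&(y<112)]))
  m=(abs(Q[:,0]-x)<2)&(Q[:,2]>38)&(Q[:,2]<46)
  y=Q[m][:,1]; print('  anvil top y',y[(y>118)].min(),'stop top',y[y<112].max())
```

```text
17.325 [524.36918344  92.11663885 237.25708321] 47.14570702296698
block 3754 med [524.6 195.3  80.8] lo [495.2 170.9  79.2] hi [553.3 229.1  82.4]
griptop 698 med [524.6 201.2 182.2] lo [516.8 193.3 179.9] hi [532.4 209.4 183.7]
post 356 med [525.7  93.9  91.7] lo [517.3  85.3  89.7] hi [534.  102.3  93.1]
508 anvil back 140.548255637039 stop face 103.08633413184211
  anvil top y 125.98745757611492 stop top 102.4567644193653
512 anvil back 140.54367595674228 stop face 103.06569801080309
  anvil top y 125.89605616963561 stop top 103.23953494879372
536 anvil back 140.77040517352276 stop face 103.37209601963221
  anvil top y 125.58758226402414 stop top 103.46376366396618
540 anvil back 140.79364365536932 stop face 103.41239628467939
  anvil top y 125.66469882916026 stop top 103.23012139288917
```

View pics/w6.png

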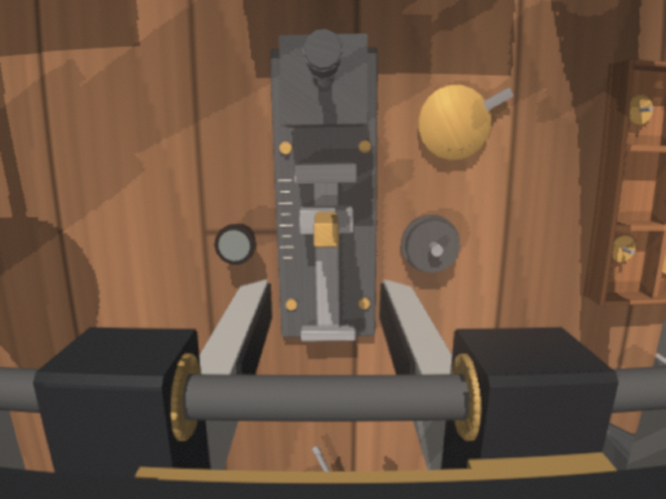

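The rod still stands in the bore. The measured gap is about 22.4 mm against a depth of about 23.5 mm, inside the 4 mm tolerance, and the arm is clear and the bystanders unmoved. Handing in.

```bash
python3 -c "
from rig import env
print(env.close_job())"
```

```text
the job is handed in; nothing more can be done
None
```

I took the rod from the stand and lowered it into the bore until it bottomed gently. I released it there, slid the stop and handed the job in at about 17 s of the 61 s. No verdict was reported.

- **Bottoming:** contact showed as a rise of about 6 N at the wrist. That reading came at the end of the move, so a brief higher peak at touch can't be ruled out.
- **Depth:** three readings agree within 0.2 mm: 23.4 mm from the arm's height at contact, about 23.4 mm from the depth map of the bore's bottom, and 23.6 mm from the standing rod's top.
- **Gap:** the last check gave 22.4 to 22.6 mm. That is about 1 mm under the depth because the stop came out about 1 mm short of the 14.2 mm I commanded. I left it, as the tolerance is 4 mm.
- **Last picture:** the rod stands upright in the bore and the arm is clear of everything. The barrel, bob and loupe look unmoved. Only the screwdriver's tip was in view, but nothing went near it.
- **Disagreement:** the side camera placed points along its line of sight several mm off from the wrist camera. I used the wrist camera for aligning the rod, and the insertion went in with no sign of catching.

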